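# Slide the plate crate into the packing bay

## Task

Push the heavy crate of upright plates along the bench into the packing bay, between its two side rails and right up against the stop board. Push it low on the wooden crate so that it slides and never tips; do not pinch or lift it, do not touch the plates, and leave the other things on the bench where they are. Finish with the hand clear of everything.

Things in the scene. Friction and masses are not known exactly. Their poses are not given: they have to be found in the camera images.
- crate: wooden slatted crate, a closed block 190 mm long (its x) by 90 mm wide (its y) by 75 mm high, about 1.3 kg with its plates, loose on the bench. Origin: centre of its underside; z up. Rubber strips below grip the bench (9 to 21 N to slide it) and its varnished sides are slippery: pushed on a long side near the top edge it tips over, pushed below 35 mm above the bench it slides
- plates: the pack of three white plates fixed upright in the crate: 120 mm along the crate's x, 22 mm along its y, 105 mm high, centred on the crate, from 75 to 180 mm above the bench. So the crate's top is bare for 34 mm beside each broad face of the pack and 35 mm at each end. Origin: centre of the pack's lower edge
- bay: packing bay, fixed to the bench: a plywood stop board and two side rails, 45 mm high and 18 mm thick, open at the top and towards its -y. Origin: on the bench at the middle of the stop board's inner face; its y points into the stop, x along the stop. The rails run 110 mm from the stop towards -y, and are 240 mm apart inside (120 mm either side of the origin). The crate fits with its long side along the stop (either long side first): home is crate centre 45 mm before the stop
- stack: bystander: stack of six square white plates, 160 x 160 x 54 mm high; origin centre of underside
- bowl: bystander: white bowl, 100 mm across, 42 mm high; origin centre of underside
- brushes: bystander: steel tin of brushes, 72 mm across, tin 85 mm high, brushes up to 170 mm; origin centre of underside
- jar: bystander: small amber jar with steel lid, 56 mm across, 60 mm high; origin centre of underside
- mug: bystander: white mug, 70 mm across, 75 mm high; origin centre of underside
- sponge: bystander: yellow sponge block 90 x 60 x 28 mm; origin centre of underside
- scraper: bystander: spatula 200 mm long lying on the bench along its x; origin at its middle, underside
There are look-alikes about, which are no part of the job. There is more than one size of the crate; the job needs the largest.

How it is judged (in metres and radians):
At the end, for the whole second after the job is handed in: The crate stands flat and at rest on the bench between the bay's rails, its leading long side within 12 mm of the stop board at the middle and parallel to it within 0.10 rad (y of crate in the frame of bay between -0.057 and -0.04 m and x of crate in the frame of bay between -0.03 and 0.03 m and angle between the x axis of crate and the x axis of bay, either way round below 0.1 rad and angle between crate's own z axis and vertical below 0.03 rad and height (world z) of crate below 0.005 m and linear speed of crate below 0.01 m/s); the robot touches nothing.
It fails at once if the crate tips or rocks by more than 0.13 rad (angle between crate's own z axis and vertical above 0.13 rad).
It fails at once if the crate is lifted (its underside centre more than 12 mm above the bench) (height (world z) of crate above 0.012 m).
It fails at once if the robot touches the plates (more than 2 N) (contact force between any of the fingers, the arm and plates above 2 N).
It fails at once if a bystander is moved by more than 20 mm (distance of any of stack, bowl, brushes, jar, mug, sponge, scraper from where it was at the start of the episode above 0.02 m).
It also fails if it takes over 72 s, if anything falls off the work surface, if the arm or the gripper's body presses on something with over 40 N, if the wrist force passes 120 N, or if a joint passes its speed limit or range.

## Robot

A 6-joint arm with a two-finger parallel gripper is mounted at the origin on the work surface. World frame = base frame: x ahead of the robot, y to its left, z up, the work surface at z = 0. Lengths are in m, angles in degrees, forces in N, time in s.
With the tool pointing down it reaches from about 0.375 to 0.9 m from the base axis. Payload 3.1 kg.
Tool frame: the origin (TCP) lies on the centre line of the jaws, within the pads' length; the fingertips stand 14 mm ahead of it and the grasp point (between the pads) lies 5 mm behind it (bot.tips_ahead is the distance from the TCP to the fingertips, in m); z points along the fingers, y is the line along which they close (so a half turn about z gives the same grasp; the last joint's range is limited). The gripper opens to 87 mm and grips with 3 to 60 N. Pads are 19 mm wide; open, the fingers measure 117 mm over their backs; the gripper's body (75 mm by 190 mm) begins 51 mm behind the grasp point.
Start: joints at [-83.738, 30.224, 82.088, -0, 67.689, -10.227], TCP at [0.177, -0.599, 0.237] pointing down, gripper open.
Joint ranges: [-176.69, 176.69], [-43.24, 126.21], [12.49, 139.97], [-82, 262], [0, 151.66], [-163.58, 163.58]. Speed limits (degrees/s): [159.86, 159.86, 180, 180, 180, 180].

## Interface

Orientations are given as a 3x3 rotation matrix whose columns are the frame's x, y, z axes.
In Python, from rig import bot gives the robot as it stands.
- The arm moves only by the tool play_rows, never from a script. Its argument "moves" is a list that holds one entry, the list of rows, each a list of 6 numbers: the shift along the tool's x, y, z in mm, then the turn, a rotation vector about the tool's x, y, z in rad. A call has 1 to 5 rows; each row shifts and turns the commanded pose from where the row before left it, along the tool's axes as they then stand; what a row does not reach is not made up. A row lasts 1/10 s, in which the tool goes at most 50 mm and 8.59 degrees, less where a joint would pass 70% of its speed; a pose out of reach is approached as far as the arm can. A call with a gripper value outside its range is refused whole. "fingers" is the opening, from -1 (shut) to 1 (fully open), set as the call begins (left out, the last holds). The fingers move at their own pace and stop on an object; the grip force is fixed at half the most. Time passes only in rows, so rows that do not move let the fingers close. It gives the time, the measured TCP pose, the force, the opening and the grip force at its end, in the units of the state.
- bot.read_state(): the state, without advancing time (a new reading comes with each control period).
- bot.capture(name): name is "side" or "top"; returns a dict with "image" (384x512x3 uint8, blue, green, red), "fx", "fy", "cx", "cy" (pixels), "R" (3x3) and "t" (3): a world point X has camera coordinates R X + t. Camera axes: x right, y down, z forward; pixel columns grow to the right and rows downward; lengths in m; the calibration is good to about 2 mm. A picture is of the moment at which its call begins. There is no depth.
- bot.hand_in(): hands the job in; it is judged then, once.
Trained networks look in a picture, given as the dict that the camera call returned (one of the last four; its "shot" number tells which), for a name from the list of things; names that differ only in an ending like _2 or _b are one class to them, and where a whole thing is asked for, a point or a joint stands for the part that bears it (a point fixed in the world has none). Each returns a list of dicts, best first, with "confidence" (0 to 1); they miss things now and then, are a little off and sometimes report something else, mostly with a low value. They report only what shows in the picture. A call takes as long as a camera call. They do not tell look-alikes from the thing itself.
- bot.search_frame(picture, query): "centre" ([column, row] in pixels, amid what is visible of it).
- bot.silhouettes(picture, query): "pixels" (384x512 bool, what is visible of it) and "centre" ([column, row] in pixels, amid what is visible of it).
- bot.pinpoint(picture, query): "centre" ([column, row] in pixels: a listed point, or the origin of a listed thing).
The state is a dict: "time_s": time; "joint_positions": joint angles; "qvel": joint speeds; "tau": joint torques, N m; "position": TCP position; "tcp_rot": TCP orientation; "force": force on the tool from outside, world axes, zero at the start; "moment": the same for the moment, N m; "opening": opening from 0.0 (shut) to 1.0 (fully open); "grasp_force": force on a finger pad.
Only numpy, scipy, OpenCV 4.12 (cv2) and the standard library are available. Lean on these libraries where they do the work, as an engineer would, in place of code of your own. Each camera call takes 0.05 s, during which the arm holds its last target. There are 200 camera calls.

## Working session

There is one attempt and no reset: what is moved stays moved. The work goes in short steps, Python scripts to look and compute and a tool call to move; the robot and the scene stay as the last step left them, time stands still between calls to the robot, and variables do not carry over. Pictures are saved under pics/ and viewed, at most 10 in all, crops included, and the job is handed in when it is done.

Besides the shell and the picture viewer there is one more tool, called after "Request:" by a JSON object that holds its "method" and its "body". play_rows: Moves the arm, as the interface text tells. Its arguments: {"type":"object","properties":{"moves":{"type":"array","items":{"type":"array","items":{"type":"array","items":{"type":"number"}}}},"fingers":{"type":"number"}},"required":["moves"]}

```bash
mkdir -p pics; ls
cat > h.py <<'E'
import numpy as np, cv2
from rig import bot
def ray(c,px,z):
    R=np.array(c["R"]);t=np.array(c["t"]);C=-R.T@t
    d=R.T@np.array([(px[0]-c["cx"])/c["fx"],(px[1]-c["cy"])/c["fy"],1])
    return C+d*(z-C[2])/d[2]
def proj(c,X):
    p=np.array(c["R"])@np.array(X)+np.array(c["t"]);return [c["fx"]*p[0]/p[2]+c["cx"],c["fy"]*p[1]/p[2]+c["cy"]]
E
python3 - <<'E'
from h import *
for n in("side","top"):
    c=bot.capture(n); cv2.imwrite(f"pics/{n}0.png",cv2.resize(c["image"],(800,600)))
    print(n,(-np.array(c["R"]).T@np.array(c["t"])).round(3))
    for q in "crate plates bay stack bowl brushes jar mug sponge scraper".split():
        print(q,[(np.round(d["centre"]).tolist(),round(d["confidence"],2),ray(c,d["centre"],0)[:2].round(3).tolist()) for d in bot.pinpoint(c,q)])
print(bot.read_state())
E
```

```text
pics
side [-0.174  0.91   1.084]
crate [([217.0, 174.0], 0.81, [0.755, -0.125]), ([294.0, 177.0], 0.75, [0.522, -0.263]), ([254.0, 213.0], 0.73, [0.527, -0.034]), ([324.0, 160.0], 0.73, [0.486, -0.411])]
plates [([214.0, 160.0], 0.8, [0.817, -0.183]), ([294.0, 164.0], 0.73, [0.563, -0.329])]
bay []
stack [([262.0, 144.0], 0.64, [0.73, -0.364])]
bowl [([179.0, 196.0], 0.61, [0.782, 0.041]), ([258.0, 145.0], 0.47, [0.738, -0.35]), ([255.0, 192.0], 0.35, [0.587, -0.12])]
brushes [([154.0, 223.0], 0.66, [0.76, 0.185])]
jar [([268.0, 270.0], 0.57, [0.357, 0.136])]
mug []
sponge [([219.0, 328.0], 0.97, [0.349, 0.366])]
scraper [([325.0, 160.0], 0.74, [0.486, -0.416])]
top [0.468 0.005 1.582]
crate [([342.0, 204.0], 0.78, [0.512, -0.263]), ([276.0, 194.0], 0.7, [0.542, -0.048]), ([302.0, 127.0], 0.62, [0.765, -0.129])]
plates [([301.0, 125.0], 0.67, [0.772, -0.128]), ([246.0, 126.0], 0.61, [0.767, 0.053]), ([277.0, 194.0], 0.53, [0.543, -0.052]), ([344.0, 203.0], 0.46, [0.516, -0.269])]
bay [([184.0, 185.0], 0.59, [0.57, 0.255])]
stack [([369.0, 142.0], 0.67, [0.72, -0.351])]
bowl [([248.0,
[... 406 characters left out ...]
748890e-04,
        6.76889264e+01, -1.02279868e+01]), 'qvel': array([-0.04577034, -0.02079739, -0.10798574, -0.0171964 , -0.07329249,
       -0.01742304]), 'tau': array([-1.40769371e-03, -4.40034342e+01, -1.76985347e+01,  6.32724725e-02,
        5.04735683e-02, -2.19115367e-05]), 'position': array([ 0.17741317, -0.59927649,  0.23655759]), 'tcp_rot': array([[ 9.58870985e-01,  2.83842271e-01, -1.23676017e-05],
       [ 2.83842270e-01, -9.58870985e-01, -2.13729548e-05],
       [-1.79254824e-05,  1.69834581e-05, -1.00000000e+00]]), 'force': array([ 0.02058889,  0.35332775, -0.14990263]), 'moment': array([ 0.00019931,  0.00895717, -0.05012587]), 'grasp_force': 0.0, 'opening': 0.9992650113303108}
```

View pics/top0.png

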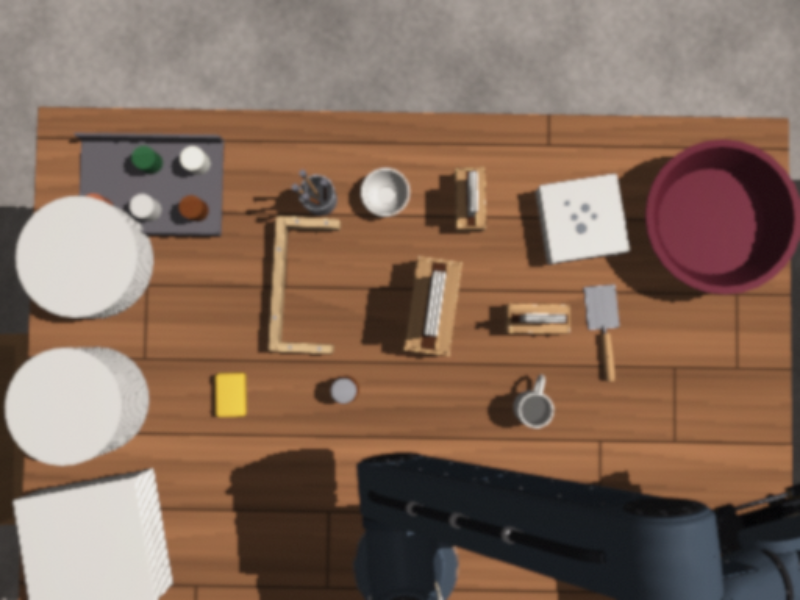

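View pics/side0.png

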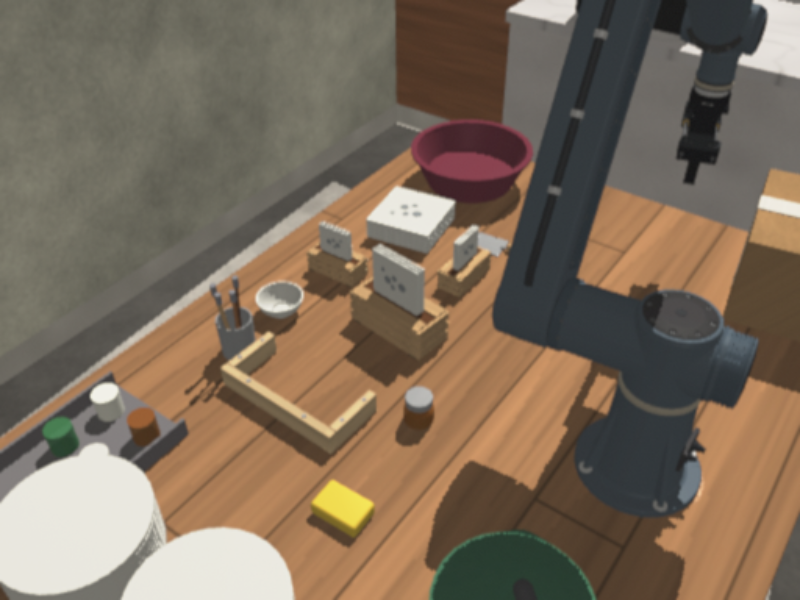

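The top view shows the large crate at about (433,307), between two small look-alike crates at (470,200) and (540,318). The bay's stop board is at column 280 (rows 220–350) and opens to the right, so bay +y ≈ world +y. The jar is at (343,390) and the side view agrees. Next I'll fit the poses from silhouettes.

```bash
cat >> h.py <<'E'
from scipy.optimize import minimize
def box(x0,x1,y0,y1,z0,z1): return np.array([[x,y,z] for x in(x0,x1) for y in(y0,y1) for z in(z0,z1)])
CR=[box(-.095,.095,-.045,.045,0,.075)]; PL=[box(-.06,.06,-.011,.011,.075,.18)]
BAY=[box(-.138,.138,0,.018,0,.045),box(-.138,-.12,-.11,0,0,.045),box(.12,.138,-.11,0,0,.045)]
def render(c,boxes,p,s=4):
    m=np.zeros((384*s,512*s),np.uint8);ca,sa=np.cos(p[2]),np.sin(p[2])
    for b in boxes:
        w=np.c_[b[:,0]*ca-b[:,1]*sa+p[0],b[:,0]*sa+b[:,1]*ca+p[1],b[:,2]]
        q=np.array([proj(c,X) for X in w])*s+s/2
        cv2.fillConvexPoly(m,cv2.convexHull(q.astype(np.float32)).astype(np.int32),255)
    return cv2.resize(m,(512,384),interpolation=cv2.INTER_AREA)/255.
def fit(views,p0):
    # views: (capture,mask,boxes,hide boxes)
    def cost(p):
        e=0
        for c,m,b,h in views:
            r=render(c,b,p)
            if h: r=r*(1-render(c,h,p))
            e+=1-np.minimum(r,m).sum()/np.maximum(r,m).sum()
        return e
    S=np.array([p0]+[np.array(p0)+d for d in ([.015,0,0],[0,.015,0],[0,0,.15])])
    r=minimize(cost,p0,method="Nelder-Mead",options=dict(initial_simplex=S,xatol=3e-4,fatol=1e-4,maxiter=150))
    return r.x,r.fun/len(views)
def near(c,q,px,tol=25):
    L=[d for d in bot.silhouettes(c,q) if np.hypot(*(np.array(d["centre"])-px))<tol]
    return L[0]["pixels"].astype(float) if L else None
def look(cp,bp=None,cams=("top","side")):
    V=[];B=[];W=[]
    for n in cams:
        c=bot.capture(n)
        m=near(c,"crate",proj(c,[cp[0],cp[1],.05]));k=near(c,"plates",proj(c,[cp[0],cp[1],.12]))
        if m is not None:
            hp=k is None or (m*k).sum()<.3*k.sum()
            V.append((c,m,CR if hp else CR+PL,PL if hp else None))
        if k is not None: V.append((c,k,PL,None))
        if bp is not None:
            b=near(c,"bay",proj(c,[bp[0],bp[1],.02]),45)
            if b is not None:B.append((c,b,BAY,None))
        W.append(c)
    r=fit(V,cp);print("crate",len(V),r[0].round(4),round(r[1],3))
    rb=None
    if B: rb=fit(B,bp);print("bay",len(B),rb[0].round(4),round(rb[1],3));[print(" single",fit([v],bp)) for v in B]
    P=r[0]
    return P,(rb[0] if rb else None),W
def overlay(c,items,f):
    im=cv2.resize(c["image"],None,fx=1.5,fy=1.5)
    for b,p in items:
        for x in b:
            m=(render(c,[x],p)>.5).astype(np.uint8)
            m=cv2.resize(m,None,fx=1.5,fy=1.5);cs,_=cv2.findContours(m,0,2);cv2.drawContours(im,cs,-1,(0,0,255),1)
    return cv2.imwrite(f,im)
E
python3 - <<'E'
from h import *
P,B,W=look([.535,-.05,np.pi/2-.1],[.56,.24,-np.pi/2+np.pi-0.0-np.pi/2]) if 0 else look([.535,-.05,np.pi/2-1.6],[.57,.255,0.])
overlay(W[0],[(CR,P),(PL,P),(BAY,B)],"pics/o1.png");overlay(W[1],[(CR,P),(PL,P),(BAY,B)],"pics/o1s.png")
im=np.vstack([cv2.imread("pics/o1.png")[130:420,150:600],cv2.imread("pics/o1s.png")[130:440,130:580]]);cv2.imwrite("pics/o1c.png",im)
a=B[2];d=P[:2]-B[:2];print("crate in bay",d@[np.cos(a),np.sin(a)],d@[-np.sin(a),np.cos(a)],P[2]-a)
E
```

```text
crate 4 [ 0.5351 -0.0485 -0.1347] 0.061
bay 2 [ 0.5775  0.262  -0.0322] 0.127
 single (array([ 0.57822056,  0.26214831, -0.03721586]), np.float64(0.14306326193412833))
 single (array([ 0.57628136,  0.26263911, -0.0303502 ]), np.float64(0.10574774042893353))
crate in bay -0.03240233299168302 -0.3116675235287598 -0.10253585956073735
```

View pics/o1c.png

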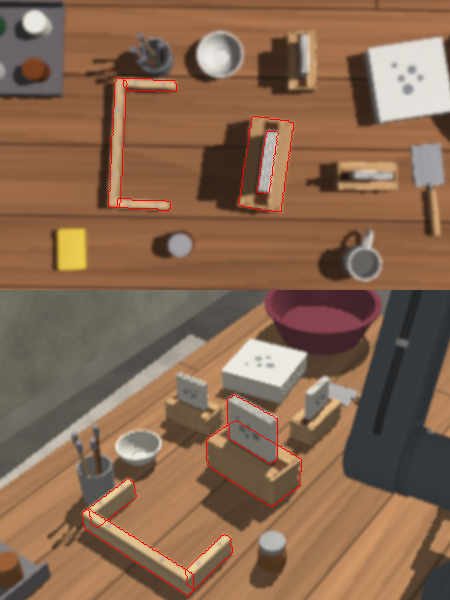

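```bash
cat >> h.py <<'E'
from scipy.spatial.transform import Rotation as Ro
def tool(yaw,tilt):  # crate/bay yaw; tilt deg, fingertips leading along +n
    n=np.array([-np.sin(yaw),np.cos(yaw),0]);e=np.array([np.cos(yaw),np.sin(yaw),0]);t=np.radians(tilt)
    z=np.sin(t)*n-np.cos(t)*np.array([0,0,1]);return np.c_[np.cross(e,z),e,z]
def plan(waypoints,st=None):
    st=st or bot.read_state();p=np.array(st["position"]);R=Ro.from_matrix(st["tcp_rot"])
    for tp,tR,N in waypoints:
        tR=Ro.from_matrix(tR);p0,R0=p,R;dv=(R0.inv()*tR).as_rotvec()
        for i in range(1,N+1):
            q=p0+(np.array(tp)-p0)*i/N;Q=R0*Ro.from_rotvec(dv*i/N)
            d=R.inv().apply(q-p)*1000;w=(R.inv()*Q).as_rotvec()
            row=np.r_[d.round(1),w.round(3)];print(row.tolist(),end=",\n" if i%5==0 else ",")
            p=p+R.apply(row[:3])/1000;R=R*Ro.from_rotvec(row[3:])
        print()
E
python3 - <<'E'
from h import *
T=tool(-.135,15)
plan([((.5245,-.126,.25),T,15),((.5245,-.126,.028),T,10)])
E
```

```text
[31.1, -23.7, -0.9, 0.01, 0.015, -0.076],[32.9, -21.2, -0.2, 0.01, 0.016, -0.076],[34.4, -18.7, 0.6, 0.01, 0.015, -0.076],[35.7, -16.1, 1.2, 0.01, 0.016, -0.076],[36.7, -13.2, 2.0, 0.01, 0.015, -0.076],
[37.7, -10.4, 2.6, 0.01, 0.016, -0.076],[38.2, -7.5, 3.4, 0.01, 0.015, -0.077],[38.7, -4.5, 4.0, 0.01, 0.016, -0.076],[38.9, -1.5, 4.6, 0.01, 0.015, -0.076],[38.7, 1.5, 5.2, 0.01, 0.016, -0.076],
[38.5, 4.5, 5.8, 0.01, 0.015, -0.076],[37.9, 7.4, 6.3, 0.01, 0.016, -0.076],[37.1, 10.4, 6.9, 0.01, 0.015, -0.076],[36.1, 13.2, 7.2, 0.01, 0.016, -0.076],[34.9, 16.0, 7.7, 0.01, 0.015, -0.076],

[-5.7, 0.0, 21.4, 0.0, 0.0, -0.0],[-5.8, 0.0, 21.5, 0.0, 0.0, -0.0],[-5.7, 0.0, 21.4, 0.0, 0.0, -0.0],[-5.8, 0.0, 21.5, 0.0, 0.0, -0.0],[-5.7, 0.0, 21.4, 0.0, 0.0, -0.0],
[-5.7, 0.0, 21.5, 0.0, 0.0, -0.0],[-5.8, 0.0, 21.4, 0.0, 0.0, -0.0],[-5.7, 0.0, 21.5, 0.0, 0.0, -0.0],[-5.8, 0.0, 21.4, 0.0, 0.0, -0.0],[-5.7, 0.0, 21.5, 0.0, 0.0, -0.0],
```

Request:
{"method": "play_rows", "body": {"moves": [[[31,-24,-1,0.01,0.015,-0.076],[33,-21,0,0.01,0.016,-0.076],[34,-19,1,0.01,0.015,-0.076],[36,-16,1,0.01,0.016,-0.076],[37,-13,2,0.01,0.015,-0.076]]], "fingers": 1}}

```text
time_s: 2.0
position: [0.294, -0.4401, 0.2409]
tcp_rot: [[0.781, 0.622, 0.046], [0.618, -0.782, 0.08], [0.085, -0.034, -0.996]]
force: [0.2, 0.1, 0.3]
opening: 0.999
grasp_force: 0.0
```

Request:
{"method": "play_rows", "body": {"moves": [[[38,-10,3,0.01,0.016,-0.076],[38,-8,3,0.01,0.015,-0.077],[39,-4,4,0.01,0.016,-0.076],[39,-2,5,0.01,0.015,-0.076],[39,2,5,0.01,0.016,-0.076]]]}}

```text
time_s: 2.5
position: [0.4106, -0.2818, 0.2454]
tcp_rot: [[0.489, 0.87, 0.058], [0.854, -0.491, 0.17], [0.176, -0.034, -0.984]]
force: [0.4, -0.2, 0.3]
opening: 1.001
grasp_force: 0.0
```

Request:
{"method": "play_rows", "body": {"moves": [[[38,4,6,0.01,0.015,-0.076],[38,7,6,0.01,0.016,-0.076],[37,10,7,0.01,0.015,-0.076],[36,13,7,0.01,0.016,-0.076],[35,16,8,0.01,0.015,-0.076]]]}}

```text
time_s: 3.0
position: [0.5248, -0.1239, 0.2497]
tcp_rot: [[0.127, 0.991, 0.035], [0.958, -0.132, 0.256], [0.259, 0.001, -0.966]]
force: [-0.1, -0.2, -0.1]
opening: 1.001
grasp_force: 0.0
```

Request:
{"method": "play_rows", "body": {"moves": [[[0,0,0,0,0,0],[0,0,0,0,0,0],[0,0,0,0,0,0]]]}}

```text
time_s: 3.3
position: [0.5235, -0.1257, 0.2494]
tcp_rot: [[0.131, 0.991, 0.035], [0.957, -0.136, 0.256], [0.258, -0.0, -0.966]]
force: [0.3, 0.8, -0.4]
opening: 1.001
grasp_force: 0.0
```

Run:
```python
from h import *
T=tool(-.135,15);s=bot.read_state();print(s["time_s"],s["position"],s["tcp_rot"].round(3),T.round(3))
plan([((.5245,-.126,.028),T,10)])
c=bot.capture("side");cv2.imwrite("pics/s2.png",cv2.resize(c["image"],(800,600)))
```

```text
3.3 [ 0.52345237 -0.12571375  0.24939697] [[ 0.131  0.991  0.035]
 [ 0.957 -0.136  0.256]
 [ 0.258 -0.    -0.966]] [[ 0.13   0.991  0.035]
 [ 0.957 -0.135  0.256]
 [ 0.259  0.    -0.966]]
[-5.7, 0.1, 21.4, -0.0, 0.0, -0.0],[-5.8, 0.1, 21.4, -0.0, 0.0, -0.0],[-5.7, 0.2, 21.4, -0.0, 0.0, -0.0],[-5.7, 0.1, 21.3, -0.0, 0.0, -0.0],[-5.7, 0.1, 21.4, -0.0, 0.0, -0.001],
[-5.8, 0.1, 21.4, -0.0, 0.001, 0.0],[-5.7, 0.1, 21.4, -0.0, -0.0, 0.0],[-5.7, 0.1, 21.4, -0.0, -0.0, 0.0],[-5.8, 0.1, 21.4, -0.0, -0.0, -0.0],[-5.7, 0.1, 21.3, -0.0, -0.0, -0.0],
```

View pics/s2.png

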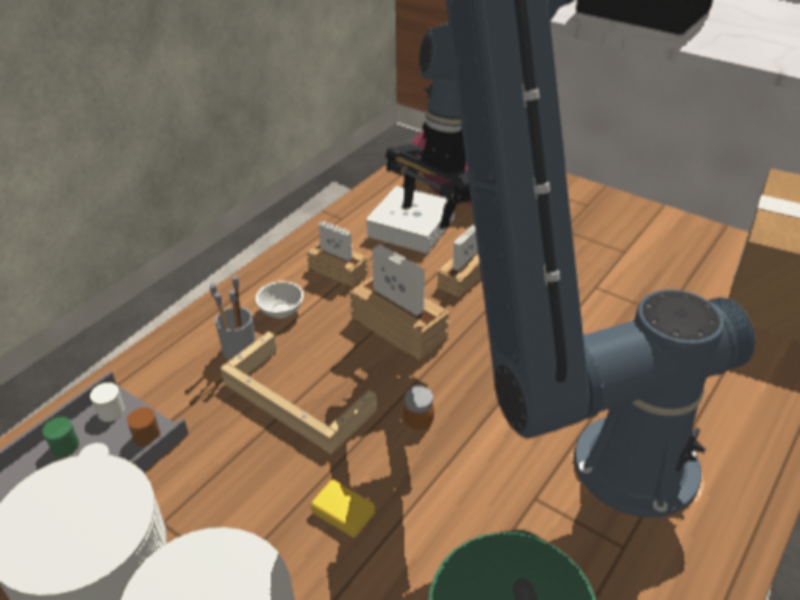

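The open hand at (430,200) is above the gap behind the large crate (400,310), with its fingers in line with the crate's long side and the space below them free. I'll bring it down.

Request:
{"method": "play_rows", "body": {"moves": [[[-6,0,21.5,0,0,0],[-6,0,21.5,0,0,0],[-6,0,21.5,0,0,0],[-6,0,21.5,0,0,0],[-6,0,21.5,0,0,0]]]}}

```text
time_s: 3.85
position: [0.5233, -0.1278, 0.1372]
tcp_rot: [[0.133, 0.991, 0.036], [0.957, -0.137, 0.255], [0.258, 0.0, -0.966]]
force: [0.1, -0.3, -0.4]
opening: 0.997
grasp_force: 0.0
```

Request:
{"method": "play_rows", "body": {"moves": [[[-6,0,21.5,0,0,0],[-6,0,21.5,0,0,0],[-6,0,21.5,0,0,0],[-5,0,20,0,0,0],[-5,0,20,0,0,0]]]}}

```text
time_s: 4.35
position: [0.5234, -0.1279, 0.029]
tcp_rot: [[0.133, 0.991, 0.036], [0.957, -0.137, 0.256], [0.258, 0.0, -0.966]]
force: [0.3, -0.3, 0.0]
opening: 1.001
grasp_force: 0.0
```

Request:
{"method": "play_rows", "body": {"moves": [[[0,0,0,0,0,0],[0,0,0,0,0,0]]]}}

```text
time_s: 4.55
position: [0.5234, -0.1272, 0.0298]
tcp_rot: [[0.132, 0.991, 0.035], [0.957, -0.136, 0.256], [0.259, -0.001, -0.966]]
force: [-0.1, -0.3, 0.3]
opening: 1.001
grasp_force: 0.0
```

Run:
```python
from h import *
T=tool(-.135,15);s=bot.read_state();p=s["position"];print(p,s["force"])
n=np.array([.1346,.9909,0]);plan([(p+.01*n,T,1)])
c=bot.capture("top");cv2.imwrite("pics/t3.png",cv2.resize(c["image"][80:300,150:450],(800,587)))
```

```text
[ 0.52341613 -0.12719509  0.02979988] [-0.07430561 -0.34259292  0.27940024]
[9.7, -0.0, 2.6, -0.0, 0.0, -0.002],
```

View pics/t3.png

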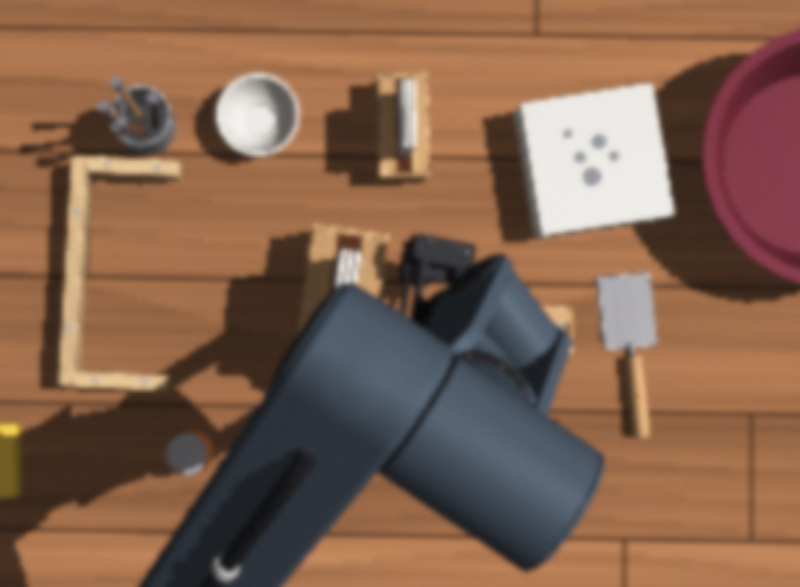

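The hand is down beside the crate with its body at (440,260), clear of the plates at (347,265). Now I'll start pushing along the crate's normal.

Request:
{"method": "play_rows", "body": {"moves": [[[4.8,0,1.3,0,0,0],[4.8,0,1.3,0,0,0],[4.8,0,1.3,0,0,0],[4.8,0,1.3,0,0,0],[4.8,0,1.3,0,0,0]]]}}

```text
time_s: 5.1
position: [0.5278, -0.1036, 0.0298]
tcp_rot: [[0.126, 0.991, 0.036], [0.959, -0.131, 0.25], [0.253, 0.003, -0.967]]
force: [-2.9, -9.9, 1.2]
opening: 1.002
grasp_force: 5.1
```

Request:
{"method": "play_rows", "body": {"moves": [[[5.8,0,1.6,0,0,0],[5.8,0,1.6,0,0,0],[5.8,0,1.6,0,0,0],[5.8,0,1.6,0,0,0],[5.8,0,1.6,0,0,0]]]}}

```text
time_s: 5.6
position: [0.5333, -0.0752, 0.0297]
tcp_rot: [[0.128, 0.991, 0.04], [0.959, -0.134, 0.249], [0.252, 0.006, -0.968]]
force: [-1.3, -8.9, 1.2]
opening: 0.998
grasp_force: 5.0
```

Request:
{"method": "play_rows", "body": {"moves": [[[5.8,0,1.6,0,0,0],[5.8,0,1.6,0,0,0],[5.8,0,1.6,0,0,0],[5.8,0,1.6,0,0,0],[5.8,0,1.6,0,0,0]]]}}

```text
time_s: 6.1
position: [0.5375, -0.0454, 0.0296]
tcp_rot: [[0.128, 0.991, 0.041], [0.959, -0.134, 0.249], [0.252, 0.007, -0.968]]
force: [-1.3, -10.5, 3.0]
opening: 1.001
grasp_force: 5.3
```

Run:
```python
from h import *
s=bot.read_state();p=s["position"];print(p)
n=np.array([.1346,.9909]);q=p[:2]+.058*n;print("expected",q)
P,_,W=look([q[0],q[1],-.135],cams=("side",))
B=[.5775,.262,-.033];a=B[2];d=P[:2]-B[:2];print("in bay",d@[np.cos(a),np.sin(a)],d@[-np.sin(a),np.cos(a)],P[2]-a)
overlay(W[0],[(CR,P),(PL,P)],"pics/o3.png");im=cv2.imread("pics/o3.png");cv2.imwrite("pics/o3c.png",im[100:450,120:560])
```

```text
[ 0.53754858 -0.04544649  0.02956064]
expected [0.54535538 0.01202571]
crate 2 [ 0.5467  0.0112 -0.1747] 0.056
in bay -0.022476995420146112 -0.2516311515626432 -0.14172715827467205
```

View pics/o3c.png

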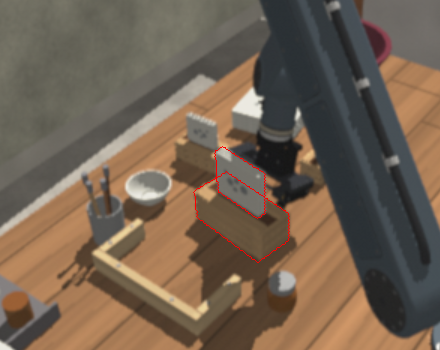

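The crate is sliding flat at about 10 N, and the red fit on it around (240,215) matches well. It is heading for the bay centre, so I'll continue.

Request:
{"method": "play_rows", "body": {"moves": [[[6.8,0,1.8,0,0,0],[6.8,0,1.8,0,0,0],[6.8,0,1.8,0,0,0],[6.8,0,1.8,0,0,0],[6.8,0,1.8,0,0,0]]]}}

```text
time_s: 6.75
position: [0.5421, -0.0101, 0.0295]
tcp_rot: [[0.128, 0.991, 0.04], [0.959, -0.134, 0.25], [0.253, 0.006, -0.967]]
force: [-0.1, -10.0, 1.2]
opening: 0.998
grasp_force: 4.9
```

Request:
{"method": "play_rows", "body": {"moves": [[[6.8,0,1.8,0,0,0],[6.8,0,1.8,0,0,0],[6.8,0,1.8,0,0,0],[6.8,0,1.8,0,0,0],[6.8,0,1.8,0,0,0]]]}}

```text
time_s: 7.25
position: [0.5466, 0.0251, 0.0295]
tcp_rot: [[0.128, 0.991, 0.04], [0.959, -0.134, 0.251], [0.254, 0.006, -0.967]]
force: [-1.6, -9.8, 0.9]
opening: 0.998
grasp_force: 4.8
```

Request:
{"method": "play_rows", "body": {"moves": [[[5.8,0,1.6,0.0026,0,-0.01],[5.8,0,1.6,0.0026,0,-0.01],[5.8,0,1.6,0.0026,0,-0.01],[5.8,0,1.6,0.0026,0,-0.01],[5.8,0,1.6,0.0026,0,-0.01]]]}}

```text
time_s: 7.75
position: [0.5507, 0.0548, 0.0295]
tcp_rot: [[0.079, 0.996, 0.028], [0.964, -0.084, 0.252], [0.253, 0.007, -0.967]]
force: [0.1, -9.6, 1.7]
opening: 0.999
grasp_force: 5.1
```

```bash
cat >> h.py <<'E'
def chk(f,yaw,cams=("side","top")):
    s=bot.read_state();p=s["position"];y=np.array(s["tcp_rot"])[:,1];print(s["time_s"],p,"hand yaw",np.arctan2(y[1],y[0]),s["force"].round(1))
    n=np.array([-y[1],y[0]]);q=p[:2]+.058*n
    P,_,W=look([q[0],q[1],yaw],cams=cams)
    B=[.5775,.262,-.033];a=B[2];d=P[:2]-B[:2];print("in bay",d@[np.cos(a),np.sin(a)],d@[-np.sin(a),np.cos(a)],P[2]-a)
    overlay(W[0],[(CR,P),(PL,P),(BAY,B)],f);im=cv2.imread(f);cv2.imwrite(f,im[100:450,120:560])
E
python3 - <<'E'
from h import *
chk("pics/o4.png",-.1)
E
```

```text
7.75 [0.55074883 0.05478732 0.02947586] hand yaw -0.08373729537985211 [ 0.1 -9.6  1.7]
crate 4 [ 0.5569  0.1125 -0.0868] 0.134
in bay -0.015622663842509644 -0.15013824614091195 -0.05383937676923628
```

View pics/o4.png

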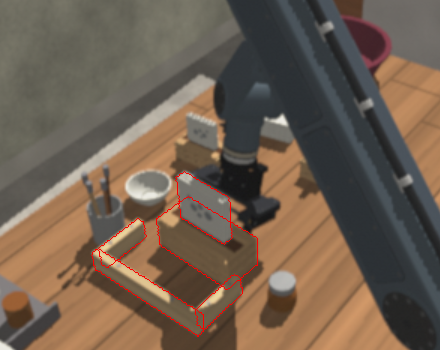

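The crate is half in, at bay x −16 mm, y −150 mm, yaw −0.05, with its near end (257,260) just inside the rail. I'll push on with a slight drift to +x.

Request:
{"method": "play_rows", "body": {"moves": [[[5.8,0.8,1.5,0,0,0],[5.8,0.8,1.5,0,0,0],[5.8,0.8,1.5,0,0,0],[5.8,0.8,1.5,0,0,0],[5.8,0.8,1.5,0,0,0]]]}}

```text
time_s: 8.55
position: [0.5553, 0.085, 0.0293]
tcp_rot: [[0.078, 0.997, 0.024], [0.964, -0.082, 0.253], [0.254, 0.003, -0.967]]
force: [-2.2, -9.4, 1.2]
opening: 0.998
grasp_force: 4.8
```

Request:
{"method": "play_rows", "body": {"moves": [[[5.8,0.8,1.5,0.0026,0,-0.01],[5.8,0.8,1.5,0.0026,0,-0.01],[5.8,0.8,1.5,0.0026,0,-0.01],[5.8,0.8,1.5,0.0026,0,-0.01],[5.8,0.8,1.5,0.0026,0,-0.01]]]}}

```text
time_s: 9.05
position: [0.5614, 0.1148, 0.0294]
tcp_rot: [[0.029, 1.0, 0.011], [0.967, -0.031, 0.254], [0.254, 0.004, -0.967]]
force: [-0.4, -9.4, -1.0]
opening: 1.003
grasp_force: 4.3
```

Run:
```python
from h import *
chk("pics/o5.png",-.04)
```

```text
9.05 [0.5613882  0.11480445 0.02942576] hand yaw -0.030719335190600616 [-0.4 -9.4 -1. ]
crate 4 [ 0.5643  0.1726 -0.0517] 0.112
in bay -0.01026460675959103 -0.0897424803078936 -0.01874868677336952
```

View pics/o5.png

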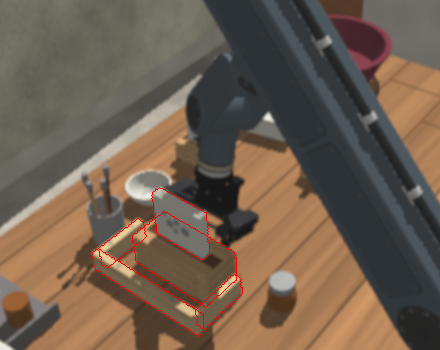

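The crate is between the rails, square to about 0.02 rad, with 45 mm to go. I'll push 35 mm and then creep until the stop board is felt.

Request:
{"method": "play_rows", "body": {"moves": [[[6.8,0.4,1.8,0,0,0],[6.8,0.4,1.8,0,0,0],[6.8,0.4,1.8,0,0,0],[6.8,0.4,1.8,0,0,0],[5.8,0.4,1.5,0,0,0]]]}}

```text
time_s: 9.85
position: [0.5637, 0.1493, 0.0295]
tcp_rot: [[0.029, 1.0, 0.01], [0.966, -0.031, 0.255], [0.256, 0.002, -0.967]]
force: [0.8, -8.8, 0.2]
opening: 1.001
grasp_force: 4.5
```

Request:
{"method": "play_rows", "body": {"moves": [[[2,0,0.5,0,0,0],[2,0,0.5,0,0,0]]]}}

```text
time_s: 10.05
position: [0.5639, 0.1534, 0.0296]
tcp_rot: [[0.029, 1.0, 0.01], [0.966, -0.03, 0.255], [0.255, 0.002, -0.967]]
force: [0.1, -8.7, 0.4]
opening: 1.0
grasp_force: 4.5
```

Request:
{"method": "play_rows", "body": {"moves": [[[2,0,0.5,0,0,0],[1,0,0.3,0,0,0]]]}}

```text
time_s: 10.25
position: [0.5639, 0.1564, 0.0296]
tcp_rot: [[0.029, 1.0, 0.01], [0.966, -0.031, 0.255], [0.256, 0.002, -0.967]]
force: [-0.4, -8.5, 0.1]
opening: 1.004
grasp_force: 4.6
```

Run:
```python
from h import *
chk("pics/o6.png",-.035)
```

```text
10.25 [0.56393653 0.15644637 0.02956832] hand yaw -0.030564188492100818 [-0.4 -8.5  0.1]
crate 3 [ 0.5674  0.2139 -0.0453] 0.285
in bay -0.00850036579827472 -0.04835973433511415 -0.01230943635746419
```

Request:
{"method": "play_rows", "body": {"moves": [[[1,0,0.3,0,0,0],[1,0,0.3,0,0,0]]]}}

```text
time_s: 10.75
position: [0.564, 0.1583, 0.0296]
tcp_rot: [[0.029, 1.0, 0.01], [0.966, -0.031, 0.255], [0.255, 0.002, -0.967]]
force: [-0.5, -9.1, 0.3]
opening: 0.999
grasp_force: 4.7
```

Request:
{"method": "play_rows", "body": {"moves": [[[1,0,0.3,0,0,0],[1,0,0.3,0,0,0]]]}}

```text
time_s: 10.95
position: [0.5641, 0.1603, 0.0295]
tcp_rot: [[0.029, 1.0, 0.01], [0.966, -0.031, 0.255], [0.255, 0.002, -0.967]]
force: [-0.7, -10.8, 1.3]
opening: 1.002
grasp_force: 5.7
```

Request:
{"method": "play_rows", "body": {"moves": [[[1,0,0.3,0,0,0]]]}}

```text
time_s: 11.05
position: [0.5642, 0.1605, 0.0295]
tcp_rot: [[0.028, 1.0, 0.01], [0.967, -0.03, 0.254], [0.254, 0.003, -0.967]]
force: [-2.6, -15.9, 3.3]
opening: 1.005
grasp_force: 7.9
```

Request:
{"method": "play_rows", "body": {"moves": [[[1,0,0.3,0,0,0]]]}}

```text
time_s: 11.15
position: [0.5642, 0.1607, 0.0295]
tcp_rot: [[0.028, 1.0, 0.01], [0.967, -0.03, 0.253], [0.253, 0.003, -0.968]]
force: [-2.6, -19.6, 4.3]
opening: 1.0
grasp_force: 9.5
```

The force has risen and motion has stopped, so the crate is against the stop board. I'll back straight off, then go up.

Request:
{"method": "play_rows", "body": {"moves": [[[-5,0,-1.3,0,0,0],[-10,0,-2.6,0,0,0],[-15,0,-4,0,0,0],[-20,0,-5.2,0,0,0],[-20,0,-5.2,0,0,0]]]}}

```text
time_s: 11.65
position: [0.5613, 0.0911, 0.0292]
tcp_rot: [[0.03, 1.0, 0.008], [0.965, -0.031, 0.259], [0.259, 0.0, -0.966]]
force: [1.4, 0.0, 0.9]
opening: 1.001
grasp_force: 0.0
```

Request:
{"method": "play_rows", "body": {"moves": [[[6.5,0,-24,0,0,0],[6.5,0,-24,0,0,0],[6.5,0,-24,0,0,0],[6.5,0,-24,0,0,0],[6.5,0,-24,0,0,0]]]}}

```text
time_s: 12.15
position: [0.5611, 0.0917, 0.1544]
tcp_rot: [[0.031, 0.999, 0.008], [0.965, -0.032, 0.259], [0.259, -0.0, -0.966]]
force: [0.8, 0.9, -0.7]
opening: 1.001
grasp_force: 0.0
```

Request:
{"method": "play_rows", "body": {"moves": [[[6.5,0,-24,0,0,0],[6.5,0,-24,0,0,0],[-30,0,-30,0,0,0],[-35,0,-25,0,0,0],[-35,0,-25,0,0,0]]]}}

```text
time_s: 12.65
position: [0.5572, -0.026, 0.2556]
tcp_rot: [[0.029, 1.0, 0.009], [0.965, -0.031, 0.259], [0.259, 0.001, -0.966]]
force: [0.8, 0.2, 0.2]
opening: 1.001
grasp_force: 0.0
```

Request:
{"method": "play_rows", "body": {"moves": [[[-40,0,-10,0,0,0],[-40,0,-10,0,0,0],[-40,0,-10,0,0,0],[0,0,0,0,0,0],[0,0,0,0,0,0]]]}}

```text
time_s: 13.15
position: [0.5532, -0.1494, 0.2523]
tcp_rot: [[0.033, 0.999, 0.009], [0.965, -0.034, 0.26], [0.26, -0.0, -0.966]]
force: [0.6, -0.0, 0.0]
opening: 0.997
grasp_force: 0.0
```

Run:
```python
from h import *
s=bot.read_state();print(s["time_s"],s["position"],s["force"])
P,_,W=look([.567,.217,-.033])
B=[.5775,.262,-.033];a=B[2];d=P[:2]-B[:2];print("in bay",d@[np.cos(a),np.sin(a)],d@[-np.sin(a),np.cos(a)],P[2]-a)
cv2.imwrite("pics/f.png",np.vstack([cv2.resize(W[0]["image"][60:300,100:500],(600,360)),cv2.resize(W[1]["image"][80:320,0:450],(600,240*600//450))])[:,:][:600*2])
im=cv2.imread("pics/f.png");cv2.imwrite("pics/f.png",cv2.resize(im,(520,590)))
```

```text
13.15 [ 0.55318938 -0.14942062  0.25226926] [ 0.64496958 -0.04321368  0.03189202]
crate 4 [ 0.5677  0.2168 -0.035 ] 0.085
in bay -0.008313633312357417 -0.04545082319308353 -0.0020263373763738657
```

View pics/f.png

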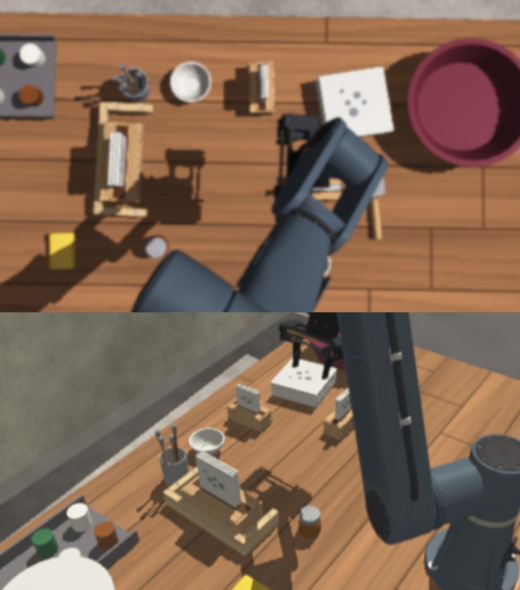

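The crate sits flush against the stop at (115,160) between the rails, bay y −45 mm, yaw error about 0. The bystanders are in place and the hand is clear, high above the bench.

```bash
python3 -c "
from rig import bot
print(bot.hand_in())"
```

```text
the job is handed in; nothing more can be done
None
```

I handed the job in with the crate flush against the stop board between the rails (about 8 mm off the bay's centre, yaw error about 0), nothing else visibly moved and the hand clear; the hand-in call returned no verdict.

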